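# Turn the sample carousel to its loading point and load the bottle

### The arm

A 6-joint arm with a two-finger parallel gripper is mounted at the origin on the work surface. World frame = base frame: x ahead of the robot, y to its left, z up, the work surface at z = 0. Lengths are in m, angles in degrees, forces in N, time in s.
With the tool pointing down it reaches from about 0.25 to 0.725 m from the base axis. Payload 9.7 kg.
Tool frame: the origin (TCP) lies between the finger pads; the fingertips stand 11 mm ahead of it and the grasp point (between the pads) lies 8 mm behind it; y points along the fingers, x is the direction in which the jaws open and shut, and the axes are right-handed (so a half turn about y gives the same grasp; the last joint's range is limited). The gripper opens to 85 mm and grips with 20 to 120 N. Pads are 22 mm wide; open, the fingers measure 114 mm over their backs; the gripper's body (76 mm by 85 mm) begins 54 mm behind the grasp point. The pads swing forward as they close: fully open they stand 13 mm farther back than shut.
Start: joints at [-67.953, 4.979, 10.078, 95.1, 0, 90], TCP at [0.206, -0.51, 0.242] pointing down, gripper open.
Joint ranges: [-179.16, 179.16], [-48.56, 103.87], [-65.8, 70.77], [-126.05, 130.52], [-82.76, 87.17], [-180, 180]. Speed limits (degrees/s): [127.2, 127.2, 147.25, 180, 180, 180].

### API

Orientations are given as [roll, pitch, yaw] about the fixed x, y, z axes, in that order (R = Rz(yaw) Ry(pitch) Rx(roll)).
In Python, from workcell import bot, vision gives the robot as it stands. The module is installed in compiled form; this text tells all that it offers.
- The arm moves only by the shell command python3 -m crank 'ROWS' [OPENING] [FORCE]. ROWS is text: rows parted by semicolons, each of 6 numbers parted by spaces: the shift along the tool's x, y, z in m, then the turn, a rotation vector about the tool's x, y, z in rad. A call has 1 to 8 rows; each row is the pose to reach, as a shift and turn from the pose commanded when the call began, along the tool's axes at that moment; what a row does not reach only later rows make up. A row lasts 1/10 s, in which the tool goes at most 50 mm and 8.59 degrees, less where a joint would pass 70% of its speed; a pose out of reach is approached as far as the arm can. A call with a gripper value outside its range is refused whole. OPENING is the gripper's target within -1 to 1 (shut at 1, half-way at 0, fully open at -1), set as the call begins (- or left out, the last holds). The fingers move at their own pace and stop on an object; FORCE is the grip in N (left out, the last holds). Time passes only in rows, so rows that repeat a pose let the fingers close. It gives the time, the measured TCP pose, the force and the opening at its end, in the units of the state.
- bot.get_obs(): the state, without advancing time (a new reading comes with each control period).
- vision.camera(name): name is "scene" or "top" or "wrist"; returns the picture (384x512x3 uint8, red, green, blue); there is no depth.
- vision.get_calibration(name): a dict with "fx", "fy", "cx", "cy" (pixels), "rvec" (rotation vector, rad) and "tvec" (3), from world to camera coordinates, as OpenCV has them. Camera axes: x right, y down, z forward; pixel columns grow to the right and rows downward; lengths in m; the calibration is good to about 2 mm. A picture is of the moment at which its call begins: read the wrist's pose just before it. get_calibration takes no time and is no camera call; for the wrist camera it gives the pose at the moment of the call.
- bot.job_done(): hands the job in, once; it reports no verdict.
The state is a dict: "time": time; "q": joint angles; "qd": joint speeds; "joint_efforts": joint torques, N m; "ee_pos": TCP position; "tcp_rot": TCP orientation; "wrist_force": force on the tool from outside, world axes, zero at the start; "torque": the same for the moment, N m; "opening": finger opening in m.
Only numpy, scipy, OpenCV 4.12 (cv2) and the standard library are available. Lean on these libraries where they do the work, as an engineer would, in place of code of your own. Each camera call takes 0.05 s, during which the arm holds its last target. There are 200 camera calls.

### The job

Turn the sample carousel (it has a bar handle at its centre) until its one wide cup faces the opening in the guard, in line with the pointer on the base. Only then load the mid-sized white bottle, not the slim vial or the squat jar: lower it upright into the wide cup until it stands on the cup's floor, without dropping it in, and leave it there with the cup still at the opening.

Things in the scene. Friction and masses are not known exactly. Their poses are not given: they have to be found in the camera images.
- sampler: Fixed white base, 274 mm across, with a guard wall 260 mm across and 42 mm high, open over 60 degrees on one side: the loading point, marked by a dark pointer rib on a tongue (to 168 mm from the axis). Origin: on the carousel's upright axis at bench height; z up, -x points from the axis to the middle of the opening. At the start the wide cup is 35 to 80 degrees anticlockwise of it, from above.
- handle (a point): Middle of the black handle bar on a thin post at the carousel's centre: 50 mm long, 14 mm thick, 32 mm tall; this point is on the axis, 88 mm above the bench (bar from 72 to 104 mm). x is along the bar, -x towards the wide cup. The carousel (disc 240 mm across, top at 26 mm) turns with it, either way, no stops or detents, friction about 0.12 N m; it stays where left.
- wide_cup (a point): Centre of the inner floor of the wide cup, 31 mm above the bench, 80 mm from the axis; turns with the carousel. z up, -x points away from the axis; at the loading point its axes agree with the sampler's. Cup 58 mm across inside, 66 mm outside, rim 63 mm above the bench. Three narrow cups (28 mm inside, 36 mm outside, as tall, as far out) stand at 90, 180 and 270 degrees from it.
- bottle: Loose upright white bottle, 80 to 160 g, round, 40 mm across up to 76 mm above its underside, then a shoulder and a grey cap; 100 mm tall. Origin: centre of its underside, z up. Bystanders, each over 95 mm off between centres: a slim vial of the same plastic (24 mm across, 85 mm tall), a squat jar (66 mm across, 60 mm tall), a clear beaker (70 mm across, 85 mm tall).
Mind the look-alikes: they are no part of the job. Leave any brown or pink look-alike of the bottle alone.

How it is judged (in metres and radians):
On the way, in this order (a step that is already met when the one before it is completed fails the run):
1. the wide cup stands at the loading point (within 18 mm sideways of the middle of the opening, about 13 degrees), before the bottle is in it (x of wide_cup in the frame of sampler below 0 m and y of wide_cup in the frame of sampler between -0.018 and 0.018 m), for 0.2 s.
2. the bottle stands in the wide cup (horizontal distance between bottle and wide_cup below 0.015 m and z of bottle in the frame of wide_cup below 0.006 m and angle between bottle's own z axis and vertical below 0.17 rad), for 0.2 s.
At the end, for the whole second after the job is handed in: The wide cup stands at the loading point (within 18 mm sideways of the line from the axis to the middle of the opening, about 13 degrees), and the bottle stands in it at rest: its underside within 6 mm of the cup's floor in height and within 15 mm of its centre, upright within 10 degrees (all of step 1 and all of step 2 and z of bottle in the frame of wide_cup above -0.006 m and linear speed of bottle below 0.03 m/s); the robot touches nothing.
It fails at once if the bottle is dropped into the cup (moves faster than 0.6 m/s inside it, as after a fall of about 20 mm) (horizontal distance between bottle and wide_cup below 0.02 m and z of bottle in the frame of wide_cup below 0.03 m and linear speed of bottle above 0.6 m/s).
It also fails if it takes over 58 s, if anything falls off the work surface, if the arm or the gripper's body presses on something with over 40 N, if the wrist force passes 120 N, or if a joint passes its speed limit or range.

## Working session

There is one attempt and no reset: what is moved stays moved. The work goes in short steps, Python scripts to look and compute and a shell command to move; the robot and the scene stay as the last step left them, time stands still between calls to the robot, and variables do not carry over. Pictures are saved under pics/ and viewed, about 8 in all and at most 12, crops included, and the job is handed in when it is done.

```bash
mkdir -p pics
cat > h.py <<'E'
import numpy as np, cv2
from workcell import bot, vision
def ray(cal,u,v,z):
    R=cv2.Rodrigues(np.array(cal["rvec"],float))[0];t=np.array(cal["tvec"],float).ravel()
    c=-R.T@t;d=R.T@np.array([(u-cal["cx"])/cal["fx"],(v-cal["cy"])/cal["fy"],1])
    return c+d*(z-c[2])/d[2]
def proj(cal,p):
    return cv2.projectPoints(np.array(p,float).reshape(-1,3),np.array(cal["rvec"],float),np.array(cal["tvec"],float),np.array([[cal["fx"],0,cal["cx"]],[0,cal["fy"],cal["cy"]],[0,0,1.]]),None)[0].reshape(-1,2)
def snap(n,f):
    c=vision.get_calibration(n);im=vision.camera(n);cv2.imwrite("pics/"+f,im[:,:,::-1]);return im,c
E
python3 - <<'E'
from h import *
o=bot.get_obs();print(o["time"],o["ee_pos"],o["tcp_rot"],o["opening"])
a,c=snap("top","top0.png");b,d=snap("scene","scene0.png")
for k in(c,d):
  R=cv2.Rodrigues(np.array(k["rvec"]))[0];print(k,-R.T@np.array(k["tvec"]).ravel())
E
```

```text
0.0 [ 0.20638375 -0.50959346  0.24157148] [-8.99984201e+01  7.51399603e-02 -6.79529457e+01] 0.08524639882939557
{'fx': 353.9811940856197, 'fy': 353.9811940856197, 'cx': 253.1280423396642, 'cy': 192.88042331492454, 'rvec': array([ 2.23186346, -1.98119703,  0.20397374]), 'tvec': array([-0.09090564,  0.55354478,  0.86254982])} [ 0.37630956 -0.04474201  0.95658618]
{'fx': 486.2843273972432, 'fy': 486.2843273972432, 'cx': 261.6760277324481, 'cy': 194.076983856317, 'rvec': array([ 0.81596328,  2.59362146, -1.09287865]), 'tvec': array([ 0.47056673, -0.16191333,  1.26070681])} [0.94708663 0.57583083 0.78004897]
```

View pics/top0.png

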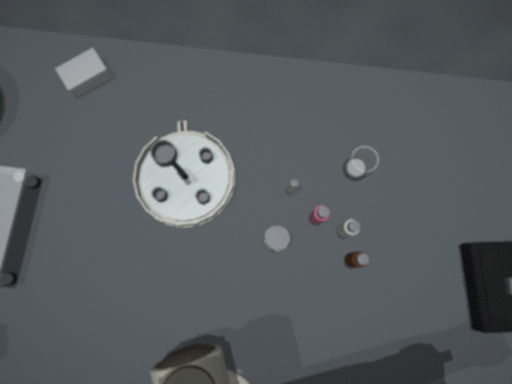

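View pics/scene0.png

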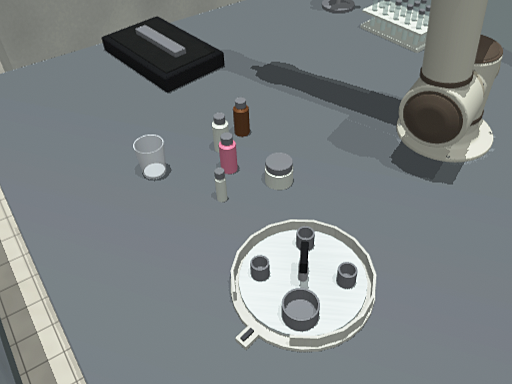

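Top view: the sampler is at about (185,178), its pointer at (183,126) and its wide cup at (164,153). The white bottle is at (350,228), pink at (321,213), brown at (360,260), vial at (293,187) and jar at (277,238). Next I'll zoom in on both areas.

Run:
```python
from h import *
a=cv2.imread("pics/top0.png")
s=a[112:236,120:250]; t=a[170:280,260:385]
s=cv2.resize(s,None,fx=4,fy=4,interpolation=cv2.INTER_CUBIC)[:440,:400] if 0 else cv2.resize(s,(390,372),interpolation=cv2.INTER_CUBIC)
t=cv2.resize(t,(375,330),interpolation=cv2.INTER_CUBIC)
o=np.zeros((372,770,3),np.uint8);o[:372,:390]=s;o[:330,392:767]=t
cv2.imwrite("pics/crop.png",o)
```

```text
(no output)
```

View pics/crop.png

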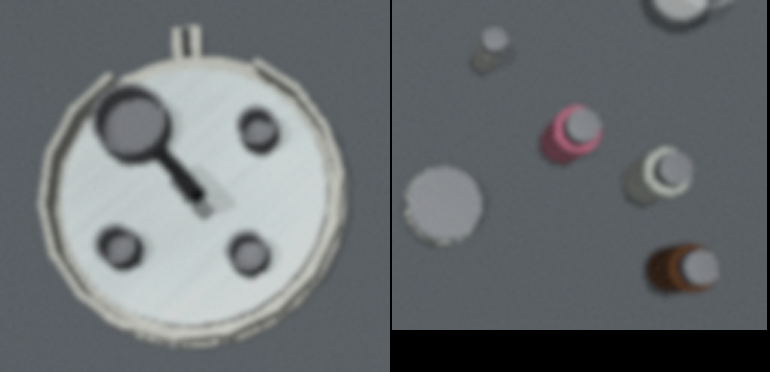

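Run:
```python
from h import *
c=vision.get_calibration("top")
S=lambda u,v,z:ray(c,120+u/3,112+v/3,z)[:2]
T=lambda u,v,z:ray(c,260+(u-392)/3,170+v/3,z)[:2]
w=S(133,125,.063);n=[S(260,131,.063),S(249,254,.063),S(122,247,.063)]
ax=(n[0]+n[2])/2;ax2=(w+n[1])/2;p=S(187,42,.02)
print("axis",ax,ax2,"w",w,"radii",[np.linalg.norm(q-(ax+ax2)/2) for q in [w]+n])
A=(ax+ax2)/2
ang=lambda q:np.degrees(np.arctan2(*(q-A)[::-1]))
print("pointer",p,np.linalg.norm(p-A),ang(p),"cup",ang(w),[ang(q) for q in n])
for k,z in dict(b=(667,172,.076),bcap=(673,168,.1),pink=(582,127,.1),brown=(700,268,.1),vial=(494,39,.085),jar=(444,204,.06)).items():print(k,T(*z))
```

```text
axis [0.58545844 0.15980926] [0.58498379 0.16106597] w [0.63606527 0.22012238] radii [np.float64(0.07840535343497772), np.float64(0.07832013323596566), np.float64(0.07776539337430591), np.float64(0.07713467654013716)]
pointer [0.73472479 0.19637147] 0.15376146923454778 13.514925087142442 cup 49.57304493203278 [np.float64(-41.481248256370286), np.float64(-131.29363438126862), np.float64(138.98457058575266)]
b [ 0.49856484 -0.27919101]
bcap [ 0.49904378 -0.27741754]
pink [ 0.52369505 -0.20170814]
brown [ 0.42213451 -0.30358783]
vial [ 0.59218733 -0.12487724]
jar [ 0.45166262 -0.09901897]
```

```bash
cat >> h.py <<'E'
from scipy.spatial.transform import Rotation as Ro
def rel(x,y,z,yaw):
    "shift/turn (tool axes) to a tool-down pose with jaw axis at yaw"
    o=bot.get_obs();R=Ro.from_euler("xyz",o["tcp_rot"],degrees=True)
    T=Ro.from_euler("xyz",[-90,0,yaw],degrees=True)
    print("t",o["time"],"tcp",np.round(o["ee_pos"],4),"rot",np.round(o["tcp_rot"],2),"q",np.round(o["q"],1),"F",np.round(o["wrist_force"],1),"open",round(o["opening"],4))
    print("rel",np.round(R.inv().apply(np.array([x,y,z])-o["ee_pos"]),4),np.round((R.inv()*T).as_rotvec(),4))
if __name__=="__main__":
    import sys; rel(*map(float,sys.argv[1:]))
E
python3 h.py 0.585 0.160 0.242 -41
python3 -m crank '-0.479 0 0.603 0 -0.47 0;-0.479 0 0.603 0 -0.47 0;-0.479 0 0.603 0 -0.47 0;-0.479 0 0.603 0 -0.47 0;-0.479 0 0.603 0 -0.47 0;-0.479 0 0.603 0 -0.47 0;-0.479 0 0.603 0 -0.47 0;-0.479 0 0.603 0 -0.47 0'
python3 h.py 0.585 0.160 0.242 -41
```

```text
t 0.1 tcp [ 0.2064 -0.5096  0.2416] rot [-9.000e+01  7.000e-02 -6.795e+01] q [-68.    5.   10.   95.1  -0.   90. ] F [-0.1 -1.1  0.4] open 0.0853
rel [-4.785e-01  2.000e-04  6.023e-01] [-3.000e-04 -4.704e-01 -1.200e-03]
time: 0.9
ee_pos: [0.4038, -0.1596, 0.2422]
tcp_rot: [-90.0, -0.0, -41.0]
wrist_force: [1.3, -0.7, 0.3]
opening: 0.0854
t 0.9 tcp [ 0.4038 -0.1596  0.2422] rot [-9.000e+01 -1.000e-02 -4.103e+01] q [-21.6 -10.8  -5.   95.7  -0.  109.5] F [ 1.3 -0.7  0.3] open 0.0854
rel [-7.310e-02  2.000e-04  3.601e-01] [-0.     -0.0005  0.0002]
```

```bash
python3 -m crank '-0.073 0 0.36 0 -1.15 0;-0.073 0 0.36 0 -1.15 0;-0.073 0 0.36 0 -1.15 0;-0.073 0 0.36 0 -1.15 0;-0.073 0 0.36 0 -1.15 0;-0.073 0 0.36 0 -1.15 0;-0.073 0 0.36 0 -1.15 0;-0.073 0 0.36 0 -1.15 0'
python3 h.py 0.585 0.160 0.242 139
```

```text
time: 1.7
ee_pos: [0.5856, 0.1617, 0.2405]
tcp_rot: [-90.0, 0.1, 25.4]
wrist_force: [0.1, 0.5, 0.2]
opening: 0.0855
t 1.7 tcp [0.5856 0.1617 0.2405] rot [-89.95   0.09  25.37] q [15.4 13.2 19.2 96.1  0.  80.1] F [0.1 0.5 0.2] open 0.0855
rel [-0.0013 -0.0015 -0.0012] [-2.1000e-03 -1.9833e+00 -2.0000e-04]
```

```bash
python3 -m crank '0 0 0 0 -1.15 0;0 0 0 0 -1.15 0;0 0 0 0 -1.15 0;0 0 0 0 -1.15 0;0 0 0 0 -1.15 0;0 0 0 0 -1.15 0;0 0 0 0 -1.15 0;0 0 0 0 -1.15 0'
python3 -m crank '0 0 0 0 -0.83 0;0 0 0 0 -0.83 0;0 0 0 0 -0.83 0;0 0 0 0 -0.83 0;0 0 0 0 -0.83 0;0 0 0 0 -0.83 0;0 0 0 0 -0.83 0;0 0 0 0 -0.83 0'
python3 h.py 0.585 0.160 0.12 139
python3 - <<'E'
from h import *
snap("wrist","w1.png"); c=vision.get_calibration("wrist")
R=cv2.Rodrigues(np.array(c["rvec"]))[0];print(-R.T@np.array(c["tvec"]).ravel())
print(proj(c,[[.585,.160,.088],[.585,.160,.104],[.585,.160,.072]]))
E
```

```text
time: 2.5
ee_pos: [0.5845, 0.1578, 0.2418]
tcp_rot: [-89.9, 0.0, 91.1]
wrist_force: [0.2, -0.2, -1.1]
opening: 0.0853
time: 3.3
ee_pos: [0.5845, 0.1579, 0.242]
tcp_rot: [-90.0, -0.0, 138.2]
wrist_force: [-0.4, 1.1, -0.1]
opening: 0.0854
t 3.3 tcp [0.5845 0.1579 0.242 ] rot [-8.9970e+01 -2.0000e-02  1.3816e+02] q [ 15.1  12.9  18.9  96.1  -0.  -33. ] F [-0.4  1.1 -0.1] open 0.0854
rel [ 0.001  0.122 -0.002] [-0.0005 -0.0146  0.0003]
[0.53158484 0.09857743 0.37337705]
[[258.38547839 177.26212397]
 [258.44772422 182.07223065]
 [258.32929449 172.92045857]]
```

View pics/w1.png

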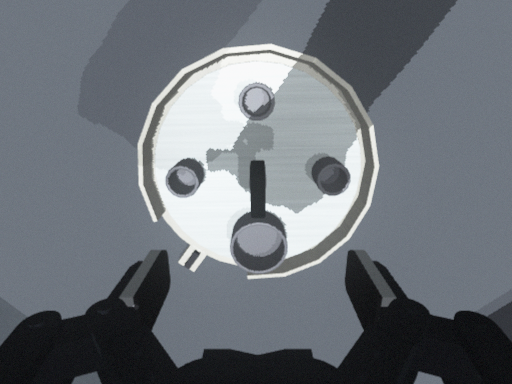

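Run:
```python
from h import *
c=vision.get_calibration("wrist")
w=ray(c,258.5,242,.063)[:2];n=[ray(c,u,v,.063)[:2] for u,v in((184,177),(257,98),(331,173))]
A=(w+n[1])/2;A2=(n[0]+n[2])/2
print(A,A2,w,n); A=(A+A2)/2
ang=lambda q:np.degrees(np.arctan2(*(q-A)[::-1]))
print("cup",ang(w),[ang(q) for q in n])
for z in(.0,.01,.03):
  p=ray(c,194,257,z)[:2];print("ptr",p,np.linalg.norm(p-A),ang(p))
e=[ray(c,154,220,.055)[:2],ray(c,249,277,.055)[:2]];print("gap",[(ang(q),np.linalg.norm(q-A)) for q in e])
print(proj(c,[[A[0]+s*.025*np.cos(a),A[1]+s*.025*np.sin(a),.104] for a in [np.radians(ang(w))] for s in(-1,1)]))
```

```text
[0.58885728 0.16355128] [0.58886369 0.16282468] [0.63992383 0.22191798] [array([0.64753103, 0.11328472]), array([0.53779072, 0.10518459]), array([0.53019634, 0.21236465])]
cup 48.994363980912325 [np.float64(-40.38340776988301), np.float64(-131.3626769942304), np.float64(140.02774950036908)]
ptr [0.74346113 0.20498003] 0.16014973262958865 15.126799503948183
ptr [0.73778654 0.20213029] 0.153933344721119 14.654020300033189
ptr [0.72643735 0.19643082] 0.14153615139878428 13.584060378470772
gap [(np.float64(-16.758427355113866), np.float64(0.1286073177504847)), (np.float64(43.66338753470997), np.float64(0.12941024373821458))]
[[257.2466533  160.56277106]
 [257.97368725 212.45104617]]
```

```bash
python3 h.py 0.587 0.162 0.082 139
python3 -m crank '0 0.1 -0.005 0 -0.015 0;0 0.1 -0.005 0 -0.015 0;0 0.12 -0.005 0 -0.015 0;0 0.14 -0.005 0 -0.015 0;0 0.16 -0.005 0 -0.015 0;0 0.16 -0.005 0 -0.015 0'
python3 -m crank '0 0 0 0 0 0;0 0 0 0 0 0;0 0 0 0 0 0;0 0 0 0 0 0;0 0 0 0 0 0;0 0 0 0 0 0;0 0 0 0 0 0;0 0 0 0 0 0' 1 40
python3 h.py 0.587 0.162 0.082 104
```

```text
t 3.35 tcp [0.5845 0.1579 0.242 ] rot [-8.9980e+01 -1.0000e-02  1.3817e+02] q [ 15.1  12.9  19.   96.1  -0.  -33.1] F [0.4 0.7 0.2] open 0.0851
rel [ 0.0009  0.16   -0.0048] [-0.0004 -0.0144  0.0002]
time: 3.95
ee_pos: [0.5864, 0.1612, 0.0793]
tcp_rot: [-89.8, -0.2, 139.1]
wrist_force: [-1.3, -0.3, -0.9]
opening: 0.0855
time: 4.75
ee_pos: [0.5879, 0.1619, 0.083]
tcp_rot: [-90.0, 0.0, 139.2]
wrist_force: [-3.6, 1.2, 5.7]
opening: 0.0136
t 4.75 tcp [0.5879 0.1619 0.083 ] rot [-90.05   0.   139.18] q [ 15.4  12.9   1.4  78.5   0.  -33.8] F [-3.6  1.2  5.7] open 0.0136
rel [0.0008 0.001  0.0006] [8.00e-04 6.14e-01 2.00e-04]
```

```bash
python3 -m crank '0 0 0 0 0.1 0;0 0 0 0 0.2 0;0 0 0 0 0.3 0;0 0 0 0 0.4 0;0 0 0 0 0.5 0;0 0 0 0 0.57 0;0 0 0 0 0.615 0;0 0 0 0 0.615 0'
python3 h.py 0.587 0.162 0.082 104
python3 -m crank '0 0 0 0 0 0;0 0 0 0 0 0;0 0 0 0 0 0;0 0 0 0 0 0;0 0 0 0 0 0' -1
python3 -m crank '0 -0.05 0 0 0 0;0 -0.1 0 0 0 0;0 -0.16 0 0 0 0;0 -0.16 0 0 0 0;0 -0.16 0 0 0 0'
python3 - <<'E'
from h import *
snap("wrist","w2.png")
E
```

```text
time: 5.55
ee_pos: [0.5863, 0.1645, 0.083]
tcp_rot: [-89.9, -0.3, 104.0]
wrist_force: [-11.5, 14.9, 8.8]
opening: 0.0134
t 5.55 tcp [0.5863 0.1645 0.083 ] rot [-89.93  -0.33 104.01] q [15.5 12.9  1.4 78.5  0.3  1.5] F [-11.5  14.9   8.8] open 0.0134
rel [-0.0027  0.001  -0.0001] [-0.0012  0.0001  0.0057]
time: 6.05
ee_pos: [0.588, 0.1614, 0.0822]
tcp_rot: [-90.0, 0.0, 103.9]
wrist_force: [0.4, 0.7, -0.1]
opening: 0.0841
time: 6.55
ee_pos: [0.5888, 0.1618, 0.2446]
tcp_rot: [-90.2, -0.0, 103.9]
wrist_force: [-0.2, 0.1, -0.9]
opening: 0.0854
```

View pics/w2.png

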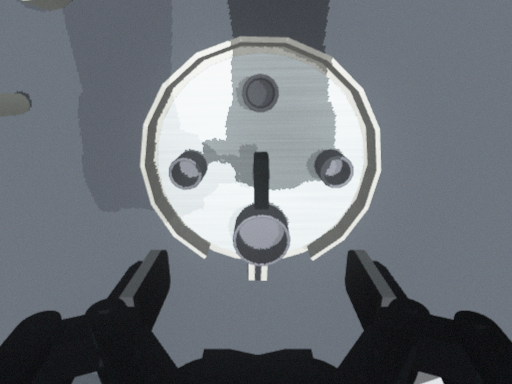

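The wide cup, with its rim at about (261,233), now lines up with the pointer at (258,272). The handle bar is on the same line, and the guard gap from (207,257) to (312,258) is centred on it.

```bash
python3 - <<'E'
from h import *
c=vision.get_calibration("wrist")
w=ray(c,261.5,234,.063)[:2];n=[ray(c,u,v,.063)[:2] for u,v in((188,168.5),(260.5,91),(334,167))]
A=(w+n[1]+n[0]+n[2])/4
ang=lambda q:np.degrees(np.arctan2(*(q-A)[::-1]))
print(A,w,np.linalg.norm(w-A),"cup",ang(w),"ptr",ang(ray(c,258,272,.01)[:2]),"gap",[ang(ray(c,u,v,.055)[:2]) for u,v in((207,257),(312,258))])
E
python3 h.py 0.480 -0.26 0.25 135
```

```text
[0.58591407 0.16620261] [0.65939156 0.18534888] 0.0759310271338529 cup 14.604978424935624 ptr 12.94380106186483 gap [np.float64(-15.85553704047471), np.float64(42.52475028019441)]
t 6.6 tcp [0.5883 0.1616 0.2422] rot [-90.04   0.   103.92] q [15.4 13.5 19.7 96.2 -0.   1.4] F [ 0.5 -0.2 -0.1] open 0.0851
rel [-0.3832 -0.008   0.2065] [ 7.000e-04 -5.424e-01 -2.000e-04]
```

```bash
python3 h.py 0.499 -0.278 0.25 135
python3 -m crank '-0.405 -0.008 0.192 0 -0.54 0;-0.405 -0.008 0.192 0 -0.54 0;-0.405 -0.008 0.192 0 -0.54 0;-0.405 -0.008 0.192 0 -0.54 0;-0.405 -0.008 0.192 0 -0.54 0;-0.405 -0.008 0.192 0 -0.54 0;-0.405 -0.008 0.192 0 -0.54 0;-0.405 -0.008 0.192 0 -0.54 0'
python3 h.py 0.499 -0.278 0.25 135
```

```text
t 6.6 tcp [0.5883 0.1616 0.2422] rot [-90.04   0.   103.92] q [15.4 13.5 19.7 96.2 -0.   1.4] F [ 0.5 -0.2 -0.1] open 0.0851
rel [-0.4052 -0.008   0.1924] [ 7.000e-04 -5.424e-01 -2.000e-04]
time: 7.4
ee_pos: [0.5087, -0.2254, 0.2468]
tcp_rot: [-89.9, -0.2, 134.9]
wrist_force: [1.0, 0.5, 0.2]
opening: 0.0859
t 7.4 tcp [ 0.5087 -0.2254  0.2468] rot [-89.93  -0.18 134.87] q [-23.9   6.2  11.9  95.9   0.  -68.8] F [1.  0.5 0.2] open 0.0859
rel [-0.0305 -0.0033  0.044 ] [-0.0012 -0.0022  0.0032]
```

```bash
python3 -m crank '-0.03 -0.003 0.044 0 0 0;-0.03 -0.003 0.044 0 0 0;-0.03 -0.003 0.044 0 0 0;-0.03 -0.003 0.044 0 0 0'
python3 - <<'E'
from h import *
snap("wrist","w3.png"); c=vision.get_calibration("wrist")
print(proj(c,[[.499,-.278,.1],[.499,-.278,.076],[.499,-.278,0]]))
E
python3 h.py 0.499 -0.278 0.052 135
```

```text
time: 7.8
ee_pos: [0.4999, -0.2752, 0.2508]
tcp_rot: [-90.0, -0.1, 134.9]
wrist_force: [0.2, 0.5, 0.2]
opening: 0.0851
[[255.37524179 173.0029666 ]
 [255.47403768 166.86473734]
 [255.71024157 152.18929315]]
t 7.85 tcp [ 0.5001 -0.2748  0.2513] rot [-8.9990e+01 -9.0000e-02  1.3494e+02] q [-28.8   8.2  14.6  96.5   0.  -73.7] F [0.  0.4 0.2] open 0.0854
rel [-0.0018  0.1993  0.003 ] [-0.0002 -0.001   0.0017]
```

View pics/w3.png

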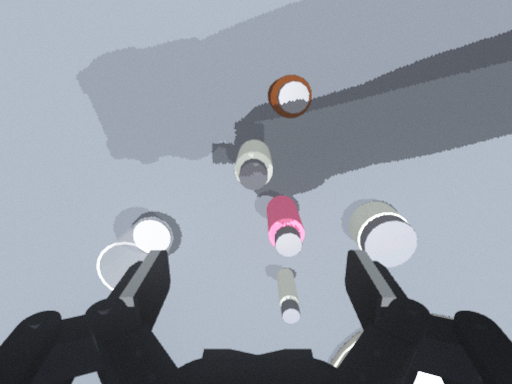

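The wrist view shows the white bottle's cap at (254,173), against a predicted (255,173). Pink is at (288,243) and brown at (291,97), both clear of the jaws' left-right line. I'll go down and grip.

```bash
python3 -m crank '-0.002 0.05 0.003 0 0 0;-0.002 0.1 0.003 0 0 0;-0.002 0.14 0.003 0 0 0;-0.002 0.17 0.003 0 0 0;-0.002 0.19 0.003 0 0 0;-0.002 0.199 0.003 0 0 0;-0.002 0.199 0.003 0 0 0'
python3 -m crank '0 0 0 0 0 0;0 0 0 0 0 0;0 0 0 0 0 0;0 0 0 0 0 0;0 0 0 0 0 0;0 0 0 0 0 0;0 0 0 0 0 0' 1 30
python3 h.py 0.499 -0.278 0.052 135
```

```text
time: 8.55
ee_pos: [0.4991, -0.2781, 0.0523]
tcp_rot: [-90.0, -0.1, 135.0]
wrist_force: [0.0, 0.3, -0.6]
opening: 0.0851
time: 9.25
ee_pos: [0.4999, -0.2799, 0.0545]
tcp_rot: [-90.0, 0.1, 134.9]
wrist_force: [-0.0, -0.7, 5.6]
opening: 0.0392
t 9.25 tcp [ 0.4999 -0.2799  0.0545] rot [-9.0040e+01  1.1000e-01  1.3486e+02] q [-29.3   8.5  -6.8  74.5   0.  -74.1] F [-0.  -0.7  5.6] open 0.0392
rel [ 0.002   0.0025 -0.0007] [ 0.0008 -0.0024 -0.0019]
```

```bash
python3 -m crank '0 -0.02 0 0 0 0;0 -0.05 0 0 0 0;0 -0.085 0 0 0 0;0 -0.12 0 0 0 0;0 -0.15 0 0 0 0;0 -0.165 0 0 0 0;0 -0.17 0 0 0 0;0 -0.17 0 0 0 0' - 40
python3 h.py 0.6645 0.182 0.22 104
```

```text
time: 10.05
ee_pos: [0.4994, -0.2797, 0.2233]
tcp_rot: [-90.0, 0.0, 134.9]
wrist_force: [0.3, -0.1, -2.3]
opening: 0.0387
t 10.05 tcp [ 0.4994 -0.2797  0.2233] rot [-9.0010e+01  2.0000e-02  1.3486e+02] q [-29.3   7.7  10.9  93.2   0.  -74.1] F [ 0.3 -0.1 -2.3] open 0.0387
rel [ 0.2108  0.0033 -0.4427] [ 2.000e-04  5.387e-01 -3.000e-04]
```

```bash
python3 -m crank '0.007 0 -0.015 0 0.02 0;0.02 0 -0.042 0 0.06 0;0.036 0 -0.077 0 0.12 0;0.053 0 -0.112 0 0.18 0;0.07 0 -0.147 0 0.24 0;0.086 0 -0.182 0 0.3 0;0.103 0 -0.217 0 0.36 0;0.12 0 -0.252 0 0.42 0'
python3 h.py 0.6645 0.182 0.22 104
```

```text
time: 10.85
ee_pos: [0.5931, -0.0152, 0.2215]
tcp_rot: [-89.9, -0.1, 110.7]
wrist_force: [0.7, -0.2, -1.3]
opening: 0.0389
t 10.85 tcp [ 0.5931 -0.0152  0.2215] rot [-8.9870e+01 -5.0000e-02  1.1066e+02] q [ -1.5  10.8  14.2  93.6  -0.  -22.1] F [ 0.7 -0.2 -1.3] open 0.0389
rel [ 0.1593  0.0013 -0.1364] [-0.0023  0.1163  0.0008]
```

```bash
python3 -m crank '0.025 0 -0.021 0 0.02 0;0.05 0 -0.042 0 0.04 0;0.075 0 -0.064 0 0.06 0;0.1 0 -0.085 0 0.08 0;0.125 0 -0.106 0 0.1 0;0.145 0 -0.123 0 0.11 0;0.157 0 -0.133 0 0.115 0;0.159 0 -0.136 0 0.115 0'
python3 -m crank '0 0.02 0 0 0 0;0 0.04 0 0 0 0;0 0.055 0 0 0 0;0 0.055 0 0 0 0'
python3 h.py 0.6645 0.182 0.083 104
python3 - <<'E'
from h import *
a,c=snap("wrist","w4.png");s,d=snap("scene","s4.png");P=[[.6645,.182,.063]]
print(proj(c,P),proj(d,P),proj(d,[bot.get_obs()["ee_pos"]]))
s=cv2.resize(s[180:360,200:400],(500,450),interpolation=cv2.INTER_CUBIC)
o=np.zeros((450,800,3),np.uint8);o[:,:500]=s;o[:300,500:]=cv2.resize(a[150:350,160:360],(300,300));cv2.imwrite("pics/m4.png",o[:,:,::-1])
E
```

```text
time: 11.65
ee_pos: [0.6637, 0.1819, 0.2208]
tcp_rot: [-89.8, -0.0, 104.3]
wrist_force: [0.6, 1.0, -1.7]
opening: 0.0387
time: 12.05
ee_pos: [0.6626, 0.179, 0.1648]
tcp_rot: [-89.7, 0.0, 104.2]
wrist_force: [-0.6, 0.6, -1.8]
opening: 0.039
t 12.05 tcp [0.6626 0.179  0.1648] rot [-8.9690e+01  2.0000e-02  1.0419e+02] q [15.1 23.9 24.2 90.6 -0.   0.9] F [-0.6  0.6 -1.8] open 0.039
rel [ 0.0024  0.0817 -0.0031] [-0.0054  0.0033 -0.0003]
[[258.94034946 196.93455047]] [[275.67673328 291.07564346]] [[275.26323952 252.1032342 ]]
```

View pics/m4.png

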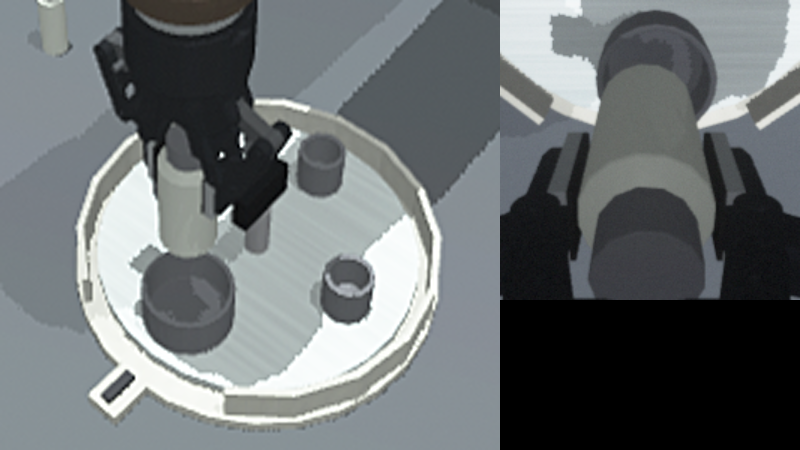

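The bottle hangs above the cup, slightly off towards the robot's right. I'll check how far in each view before lowering.

Run:
```python
from h import *
d=vision.get_calibration("scene");c=vision.get_calibration("wrist")
th=np.linspace(0,2*np.pi,73)
circ=lambda x,y,z,r:np.c_[x+r*np.cos(th),y+r*np.sin(th),0*th+z]
bb=lambda k,P:np.round([*proj(k,P).min(0),*proj(k,P).max(0)],1)
print("bottle bottom scene",bb(d,circ(.6626,.179,.113,.02)),"wrist",bb(c,circ(.6626,.179,.113,.02)))
for x,y in((.6645,.182),(.6645,.186),(.660,.186),(.668,.186)):print(x,y,"rim scene",bb(d,circ(x,y,.063,.033)),"wrist",bb(c,circ(x,y,.063,.033)))
a=cv2.imread("pics/s4.png",0);print("scene col276",a[270:330,276]);print("scene row296",a[296,250:302])
b=cv2.imread("pics/w4.png",0);print("wrist row197",b[197,215:315]);print("wrist col264",b[145:200,264])
```

```text
bottle bottom scene [263.6 262.7 287.5 282.2] wrist [224.8 185.7 285.8 242.2]
0.6645 0.182 rim scene [256.8 275.5 294.6 307.5] wrist [218.  153.7 299.3 230.7]
0.6645 0.186 rim scene [258.1 277.  296.  309.2] wrist [222.8 154.9 304.  231.8]
0.66 0.186 rim scene [260.2 275.8 298.1 307.9] wrist [224.  149.4 305.7 227.1]
0.668 0.186 rim scene [256.4 278.  294.4 310.2] wrist [221.9 159.2 302.8 235.4]
scene col276 [150 150 150 150 150 149 150 149 148 151 156 159 140  89  81  83  85  86
  87  85  94  98  91  95  81  83  82  83  84  84  84  85  84  85  85  84
  84  82  85  99 102  86  86  87  86  87  86  86  86  87  80 103 161 189
 183 174 177 236 255 248]
scene row296 [239 239 239 238 241 253 162 100  87  73  75  79  84  85  85  84  84  84
  84  85  85  84  83  84  85  85  82  92 104 105 104 104 104 104 105 106
  96  84  79  74  72  73 101  93 160 180 183 183 184 184 182 181]
wrist row197 [228 228 229 230 227 229 229 229 208 118  76  76  72  73  66  59  56  61
  72  74  71  74  71  68  75  87  96 105 105 105 105 107 107 103 101 105
 105 103 105 105 104 107 105 105 103 106 106 111 104 108 105 104 109 108
 106 110 109 100  88  84  87  87  85  81  86  86  83  85  85  86  85  83
  77  68  66  67  70  70  69  63  59  58  56  59  72  83  83  84 101 135
 161 164 160 162 161 158 160 161 158 161]
wrist col264 [ 41 118 160 161 156 156 165 158 160 157 157 132  71  61  62  59  58  61
  59  60  64  84  91  87  83  82  85  88  85  85  81  69  67  70  69  69
  68  71  69  72  66  71  71  68  65  68  67  71  89 106 105 105 108 107
 104]
```

```bash
python3 -m crank '0.003 0 -0.003 0 0 0;0.006 0 -0.005 0 0 0;0.006 0 -0.005 0 0 0;0.006 0.01 -0.005 0 0 0;0.006 0.02 -0.005 0 0 0;0.006 0.02 -0.005 0 0 0;0.006 0.02 -0.005 0 0 0'
python3 h.py 0.666 0.186 0.0845 104
```

```text
time: 12.85
ee_pos: [0.6669, 0.1871, 0.1476]
tcp_rot: [-89.9, 0.0, 104.2]
wrist_force: [0.1, -0.2, -1.1]
opening: 0.0393
t 12.85 tcp [0.6669 0.1871 0.1476] rot [-89.92   0.   104.22] q [15.7 24.4 23.  88.7  0.   1.5] F [ 0.1 -0.2 -1.1] open 0.0393
rel [-0.0009  0.0631  0.001 ] [-0.0013  0.0038 -0.    ]
```

```bash
python3 -m crank '0 0.01 0 0 0 0;0 0.02 0 0 0 0;0 0.03 0 0 0 0;0 0.038 0 0 0 0;0 0.045 0 0 0 0;0 0.051 0 0 0 0;0 0.055 0 0 0 0;0 0.057 0 0 0 0'
python3 h.py 0.666 0.186 0.0845 104
python3 -m crank '0 0 0 0 0 0;0 0.002 0 0 0 0;0 0.002 0 0 0 0;0 0.004 0 0 0 0;0 0.004 0 0 0 0'
python3 h.py 0.666 0.186 0.0845 104
```

```text
time: 13.65
ee_pos: [0.6672, 0.1873, 0.0909]
tcp_rot: [-90.0, 0.0, 104.2]
wrist_force: [0.2, -0.0, -1.5]
opening: 0.0386
t 13.65 tcp [0.6672 0.1873 0.0909] rot [-89.98   0.   104.22] q [15.7 24.5 16.8 82.4  0.   1.5] F [ 0.2 -0.  -1.5] open 0.0386
rel [-0.0009  0.0064  0.0014] [-0.0003  0.0038 -0.    ]
time: 14.15
ee_pos: [0.6672, 0.1872, 0.0871]
tcp_rot: [-90.0, -0.0, 104.2]
wrist_force: [0.3, -0.6, -1.7]
opening: 0.0386
t 14.15 tcp [0.6672 0.1872 0.0871] rot [-89.99  -0.   104.22] q [15.7 24.5 16.5 82.   0.   1.5] F [ 0.3 -0.6 -1.7] open 0.0386
rel [-0.0009  0.0026  0.0015] [-0.0002  0.0038  0.    ]
```

```bash
python3 -m crank '0 0.001 0 0 0 0;0 0.001 0 0 0 0;0 0.002 0 0 0 0;0 0.002 0 0 0 0;0 0.002 0 0 0 0'
python3 -m crank '0 0.001 0 0 0 0;0 0.001 0 0 0 0;0 0.001 0 0 0 0'
python3 -m crank '0 0.001 0 0 0 0;0 0.001 0 0 0 0;0 0.001 0 0 0 0'
```

```text
time: 14.65
ee_pos: [0.6674, 0.1873, 0.0856]
tcp_rot: [-90.0, 0.0, 104.2]
wrist_force: [0.3, 0.6, 1.1]
opening: 0.0389
time: 14.95
ee_pos: [0.6675, 0.1873, 0.0856]
tcp_rot: [-90.1, -0.0, 104.2]
wrist_force: [-1.4, -0.5, 7.5]
opening: 0.0387
time: 15.25
ee_pos: [0.6676, 0.1873, 0.0855]
tcp_rot: [-90.1, -0.0, 104.2]
wrist_force: [-4.5, -1.6, 11.8]
opening: 0.0387
```

Contact came at TCP 0.0855, which is the expected height for the cup floor. I'll ease the load off, open and retreat.

```bash
python3 -m crank '0 -0.0015 0 0 0 0;0 -0.0015 0 0 0 0'
python3 -m crank '0 0 0 0 0 0;0 0 0 0 0 0;0 0 0 0 0 0;0 0 0 0 0 0;0 0 0 0 0 0;0 0 0 0 0 0;0 0 0 0 0 0' -1
python3 -m crank '0 -0.01 0 0 0 0;0 -0.03 0 0 0 0;0 -0.06 0 0 0 0;0 -0.1 0 0 0 0;0 -0.14 0 0 0 0;0 -0.16 0 0 0 0;0 -0.16 0 0 0 0'
python3 - <<'E'
from h import *
a,c=snap("wrist","w5.png");s,d=snap("scene","s5.png")
s=cv2.resize(s[180:360,200:400],(500,450),interpolation=cv2.INTER_CUBIC)
o=np.zeros((450,800,3),np.uint8);o[:,:500]=s;o[:300,500:]=cv2.resize(a[100:300,160:360],(300,300));cv2.imwrite("pics/m5.png",o[:,:,::-1])
th=np.linspace(0,2*np.pi,73)
for z,r in((.107,.02),(.131,.013)):
  P=np.c_[.667+r*np.cos(th),.187+r*np.sin(th),0*th+z];
  for k in(c,d):print(z,proj(k,P).min(0),proj(k,P).max(0))
E
```

```text
time: 15.45
ee_pos: [0.6675, 0.1873, 0.0856]
tcp_rot: [-90.1, 0.0, 104.2]
wrist_force: [-0.4, -0.5, 6.6]
opening: 0.0389
time: 16.15
ee_pos: [0.6673, 0.1873, 0.0848]
tcp_rot: [-90.0, 0.0, 104.2]
wrist_force: [-1.1, 0.5, 0.5]
opening: 0.0854
time: 16.85
ee_pos: [0.6681, 0.1875, 0.2498]
tcp_rot: [-90.4, -0.0, 104.2]
wrist_force: [0.4, 0.5, -0.6]
opening: 0.0854
0.107 [234.12333982 155.37082225] [277.41206114 197.0060784 ]
0.107 [264.26140552 269.1328215 ] [288.17855956 288.90857347]
0.131 [240.37032699 169.74273157] [270.94784767 198.891106  ]
0.131 [268.29631007 263.83681704] [284.17153788 276.76071605]
```

View pics/m5.png

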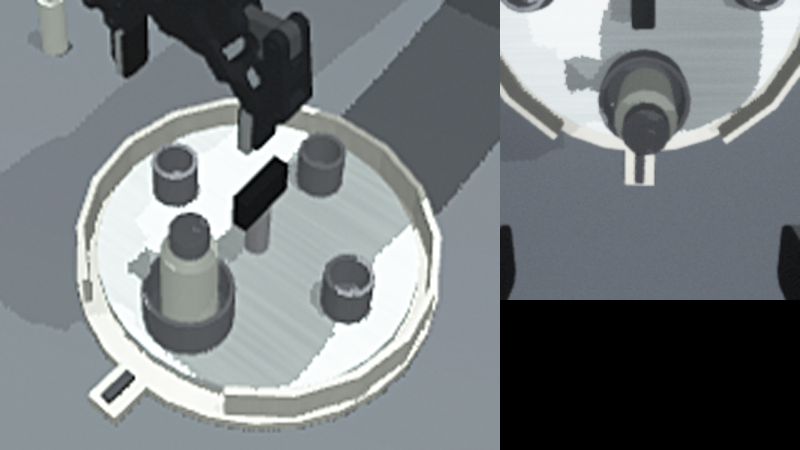

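The bottle stands upright in the wide cup, centred within a few mm. The cap is at scene (276,274), as predicted for an upright bottle on the floor. The cup is in line with the pointer and the gripper is clear.

```bash
python3 -c "
from h import *
bot.job_done()"
```

```text
the job is handed in; nothing more can be done
```

I turned the carousel about 35° clockwise by its handle, so the wide cup faces the opening. I then lowered the white bottle upright into that cup until it touched the floor, released it and retreated. I handed the job in at about 17 s, with no verdict given.

**Last checks:**
- **Cup at the opening:** it was within about 2° of the pointer when measured just after turning. The last picture still shows it in line with the pointer.
- **Bottle on the floor:** contact came at the height expected for the cup's floor, with 12 N peak while pressing down.
- **Bottle upright:** the cap is where an upright bottle on the floor should appear.
- **Gripper:** clear of everything at 0.25 m.

**Disagreement:** the camera views differed by a few mm on where the cup's centre is. I used a middle value, so the bottle may be up to about 5 mm off centre, against a limit of 15 mm.

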